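# Hold the clamp open on a cured repair

## Robot

A 6-joint arm with a two-finger parallel gripper is mounted at the origin on the work surface. World frame = base frame: x ahead of the robot, y to its left, z up, the work surface at z = 0. Lengths are in mm, angles in rad, forces in N, time in s.
With the tool pointing down it reaches from about 275 to 750 mm from the base axis. Payload 10.2 kg.
Tool frame: the origin (TCP) lies at the very end of the fingers, on their centre line; the grasp point (between the pads) lies 19 mm behind it (ctrl.pinch_z is the distance from the TCP to the grasp point, in mm); y points along the fingers, z is the direction in which the jaws open and shut, and the axes are right-handed (so a half turn about y gives the same grasp; the last joint's range is limited). The gripper opens to 85 mm and grips with 20 to 120 N. Pads are 22 mm wide; open, the fingers measure 114 mm over their backs; the gripper's body (76 mm by 85 mm) begins 54 mm behind the grasp point. The pads swing forward as they close: fully open they stand 13 mm farther back than shut.
Start: joints at [-1.568, 0.313, 1.498, -0, 1.331, -0.223], TCP at [117.526, -511.682, 231.294] pointing down, gripper open.
Joint ranges: [-2.94, 2.94], [-0.97, 2.17], [0.19, 2.56], [-1.23, 4.37], [0.02, 3.11], [-2.88, 2.88]. Speed limits (rad/s): [2.39, 2.39, 3.01, 3.14, 3.14, 3.14].

## Interface

Orientations are given as a unit quaternion [w, x, y, z].
In Python, from rig import sense, eyes, ctrl gives the robot as it stands. The module is installed in compiled form; this text tells all that it offers.
- The arm moves only by the shell command python3 -m handwheel 'ROWS' [FORCE]. ROWS is JSON, a list of rows, each an object of numbers: "grip": the finger opening in mm, from 0 to 85.4; "tx", "ty", "tz": the shift along the tool's x, y, z in mm; "wx", "wy", "wz": the turn, a rotation vector about the tool's x, y, z in rad. In form: [{"grip": .., "tx": .., "ty": .., "tz": .., "wx": .., "wy": .., "wz": ..}, ...]. A call has 1 to 10 rows; each row shifts and turns the commanded pose from where the row before left it, along the tool's axes as they then stand; what a row does not reach is not made up. A row lasts 1/12 s, in which the tool goes at most 41.7 mm and 7.16 degrees, less where a joint would pass 70% of its speed; a pose out of reach is approached as far as the arm can. A call is refused whole if a number of a shift passes 41.7 or a number of a turn 0.125, either way. A call with a gripper value outside its range is refused whole. The fingers move at their own pace and stop on an object; FORCE is the grip in N (left out, the last holds). Time passes only in rows, so rows that do not move let the fingers close. It gives the time, the measured TCP pose, the force and the opening at its end, in the units of the state.
- sense(): the state, without advancing time (a new reading comes with each control period).
- eyes.capture(name): name is "scene" or "top" or "wrist"; returns a dict with "pixels" (400x640x3 uint8, red, green, blue), "mtx" (3x3 intrinsics, pixels), "R" (3x3) and "t" (3): a world point X has camera coordinates R X + t. Camera axes: x right, y down, z forward; pixel columns grow to the right and rows downward; lengths in mm; the calibration is good to about 2 mm. A picture is of the moment at which its call begins. There is no depth.
- ctrl.finish_job(): hands the job in, once; it reports no verdict.
The state is a dict: "time_s": time; "joints": joint angles; "dq": joint speeds; "tau": joint torques, N m; "eef_pos": TCP position; "ee_rot": TCP orientation; "force": force on the tool from outside, world axes, zero at the start; "wrist_torque": the same for the moment, N m; "grip_width": opening from 0.0 (shut) to 1.0 (fully open).
Only numpy, scipy, OpenCV 4.12 (cv2) and the standard library are available. Lean on these libraries where they do the work, as an engineer would, in place of code of your own. Each camera call takes 0.05 s, during which the arm holds its last target.

## Task

The glued bronze plaque in the clamping jig has cured. First lift the weight can by its handle off the plaque and set it down upright, without dropping it, on the round cork mat, wholly on the mat, and let go; then pull the jig's spring-loaded jaw back by its upright grip until its pointer stands beside the brass rider on the scale (within the rider's width) and finish while gripping it there, so that a colleague can take the plaque out. Keep the plaque where it lies in the jig, and leave the other things on the bench where they are.

Things in the scene. Friction and masses are not known exactly. Their poses are not given: they have to be found in the camera images.
- jig: Fixed clamping jig, dark base 300 x 112 x 16 mm (x, y, z), origin under its centre. x points from spring jaw to fixed jaw (+114 to +130, 56 high); the spring jaw opens along -x, roughly towards the robot; yaw within 0.4 rad. Bed at x +20 to +120, 36 high. End block x -150 to -138, 34 high. Scale rail on the +y edge (x -138 to -12, y 44 to 54, 28 high), spring barrel on the -y edge, 33 high.
- jaw: Spring jaw sliding along the jig's x, axes as the jig's. Origin at bench level under its upright grip, jig x = -50 mm when closed. Carriage x -7 to +75 from there, 56 wide, 32 high; jaw plate x +63 to +77, 80 wide, 54 high. A spring shuts it: 4 N at the start, 0.9 N more per 10 mm pulled; it snaps back if let go. Travel 80 mm to the end stop.
- jaw_grip (a point): Point on the middle of the jaw's upright black grip, 80 mm above the bench. The grip is 14 mm thick along the slide (x) and 50 mm wide across (y), its top 98 mm above the bench; above 54 mm height both its x sides are free. Axes as the jig's.
- jaw_pointer (a point): Tip of the small dark pointer, 4 mm wide, that sticks out of the carriage towards the jig's +y, 34 mm above the bench, 30 mm from the grip's middle towards +x (jig x = -20 mm when closed).
- rider: Brass rider clipped on the scale rail: 14 mm wide along the slide, 14 mm across, 18 mm high. Origin at the centre of its underside, 28 mm above the bench; axes as the jig's. It is the mark: the pointer is beside it when the pointer's tip lies within 7 mm of its origin along x. It sits 35 to 60 mm from the closed pointer towards -x and does not move.
- plaque: Flat green-brown bronze plaque 84 x 76 x 8 mm, 0.4 kg, lying loose on the jig's bed between the jaws. Origin at the centre of its underside (jig x = +70 mm, 36 mm above the bench). The can stands on it at the start.
- can: Closed aluminium canister used as a weight, about 0.4 to 0.7 kg: 70 mm diameter (73 at the lid), 73 mm high, with a fixed wooden handle over the top. Origin at the centre of its underside (44 mm above the bench at the start); z up. The handle's bar runs along the can's y axis.
- can_grip (a point): Middle of the can's handle bar, 116 mm above the can's underside. The bar is 12 mm thick (x), 14 mm high and 68 mm long (y), held by two posts with 58 mm free between them and 36 mm free between bar and lid. Axes as the can's.
- mat: Round cork mat, 124 mm diameter, 6 mm thick, fixed on the bench, on one side of the jig, left or right. Origin at the centre of its underside.
- palette: Rectangular white paint palette board 110 x 85 x 4 mm with dabs of dried paint, fixed on the bench on the other side of the jig. Origin at the centre of its underside.
- jar_a: Bystander: clear jar with blue cap, 48 mm diameter, 55 mm high. Origin under its centre.
- jar_b: Bystander: a second such jar.
- tape: Bystander: roll of tape lying flat, 104 mm diameter, 24 mm high. Origin under its centre.
- brush: Bystander: flat brush 195 mm long, 40 mm wide, 12 mm high, lying along its x axis. Origin on the bench under the front end of its handle.
- engraver: Bystander: pen engraver 150 mm long, 26 mm thick, lying along its x axis. Origin on the bench under its middle.
- pot: Bystander: white ceramic pot 64 mm diameter, 75 mm high, open. Origin under its centre.
Things that resemble listed ones, but are neither listed nor needed, are in the scene too. What is shaped like the plaque but pink or purple is not meant.

How it is judged:
By the outcome, as a careful person would: the job done as asked, in the order asked, and still so for the second after the job is handed in, while the arm keeps its last pose, push and grip.
It also fails if it takes over 54 s, if anything falls off the work surface, if the arm or the gripper's body presses on something with over 40 N, if the wrist force passes 120 N, or if a joint passes its speed limit or range.

## Working session

There is one attempt and no reset: what is moved stays moved. The work goes in short steps, Python scripts to look and compute and a shell command to move; the robot and the scene stay as the last step left them, time stands still between calls to the robot, and variables do not carry over. Pictures are saved under pics/ and viewed, and the job is handed in when it is done.

```bash
mkdir -p pics
python3 - <<'E'
from rig import sense, eyes, ctrl
import cv2, numpy as np
s=sense(); print(s, ctrl.pinch_z)
for n in ["scene","top"]:
    c=eyes.capture(n); cv2.imwrite(f"pics/{n}0.png",c["pixels"][:,:,::-1]); np.savez(f"pics/{n}0.npz",**c)
    print(n,c["mtx"],c["R"],c["t"])
E
```

```text
{'time_s': 0.0, 'joints': array([-1.56838558e+00,  3.13445599e-01,  1.49846246e+00, -1.66501421e-05,
        1.33099965e+00, -2.23390470e-01]), 'dq': array([ 1.67087257e-05,  2.64092699e-04,  9.02083081e-04,  1.46290851e-03,
        3.63820050e-04, -5.98157455e-04]), 'tau': array([-1.35489448e-03, -4.12274265e+01, -2.59733713e+01, -2.53432845e-04,
        4.24689380e-03, -6.46976957e-06]), 'eef_pos': array([ 117.52906816, -511.4010999 ,  230.72777949]), 'ee_rot': array([ 0.07971025, -0.07961909,  0.70306741, -0.70214194]), 'force': array([0.29335772, 0.41851911, 0.15896269]), 'wrist_torque': array([-0.00300943, -0.03500952, -0.02913012]), 'grip_width': 0.9997669401365478} 18.700000000000003
scene [[450.85904474   0.         311.24758125]
 [  0.         450.85904474 199.56070372]
 [  0.           0.           1.        ]] [[ 0.40974542  0.91206352 -0.01577403]
 [ 0.76573586 -0.35330229 -0.53742542]
 [-0.49573913  0.20812887 -0.84316374]] [-230.12831052 -295.49114476 1633.71163794]
top [[403.82748759   0.         320.84111704]
 [  0.         403.82748759 191.11219945]
 [  0.           0.           1.        ]] [[-0.00314607 -0.99992572  0.01177486]
 [-0.9888083   0.00135432 -0.14918549]
 [ 0.14915846 -0.01211243 -0.98873912]] [  12.30239973  506.64029723 1273.9228841 ]
```

```bash
ls pics
```

```text
scene0.npz
scene0.png
top0.npz
top0.png
```

View pics/scene0.png

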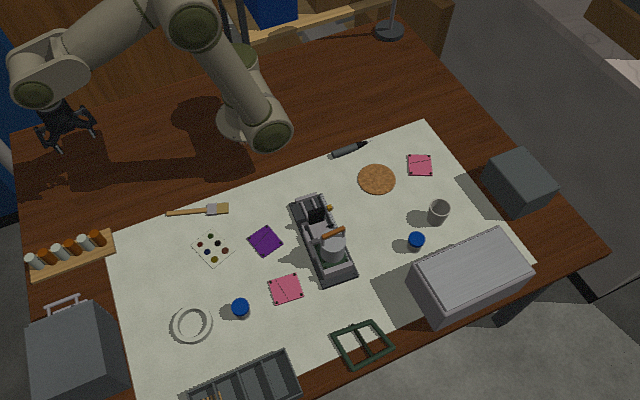

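View pics/top0.png

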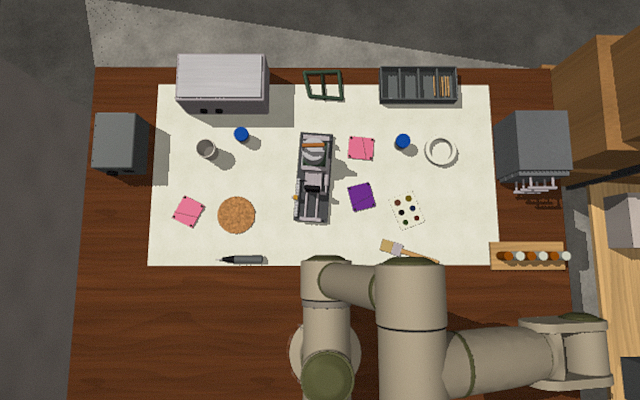

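The scene camera shows the jig around (320,240), the can at (333,245) and the mat at (376,179). In the top view the jig is at (313,178), the can at (313,147), the mat at (237,215) and the palette at (407,210). Next I'll enlarge the jig.

Run:
```python
import cv2,numpy as np
a=cv2.imread("pics/top0.png")[120:235,265:365]; b=cv2.imread("pics/scene0.png")[180:295,275:375]
o=np.hstack([cv2.resize(x,None,fx=4,fy=4,interpolation=cv2.INTER_CUBIC) for x in (a,b)])
cv2.imwrite("pics/crop0.png",o)
```

```text
(no output)
```

View pics/crop0.png

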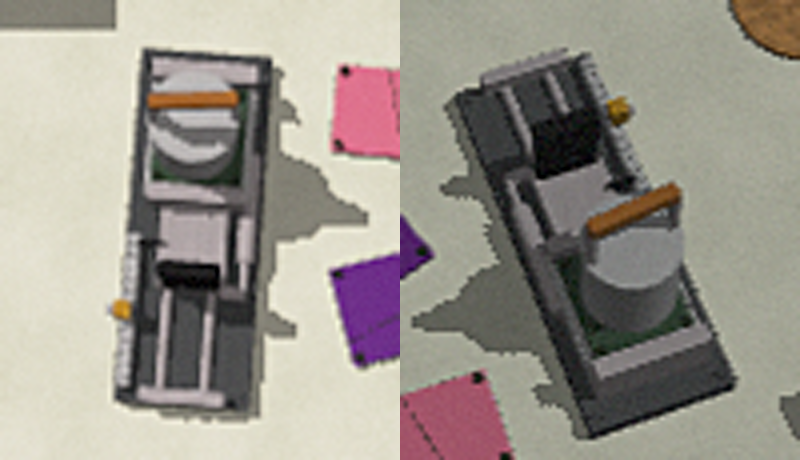

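Crop (4x): the wooden bar runs from (148,100) to (238,98) in the left panel. The black grip is at (190,275) and the brass rider at (121,310). The green-brown plaque under the can is the real one. The pink and purple look-alikes lie flat on the bench and aren't meant. Now I'll measure by colour masks and rays.

```bash
cat > h.py <<'E'
import cv2,numpy as np
from scipy.spatial.transform import Rotation as Ro
def ray(c,u,v):
    d=np.linalg.inv(c["mtx"])@np.array([u,v,1.]); return -c["R"].T@c["t"], c["R"].T@d
def onz(c,u,v,z):
    o,d=ray(c,u,v); return o+d*(z-o[2])/d[2]
def tri(obs):
    A=np.zeros((3,3));b=np.zeros(3)
    for c,u,v in obs:
        o,d=ray(c,u,v);d=d/np.linalg.norm(d);P=np.eye(3)-np.outer(d,d);A+=P;b+=P@o
    X=np.linalg.solve(A,b)
    return X,[np.round(proj(c,X)-[u,v],1) for c,u,v in obs]
def proj(c,X):
    p=c["mtx"]@(c["R"]@X+c["t"]); return p[:2]/p[2]
def mask(c,lo,hi,box):
    hsv=cv2.cvtColor(c["pixels"],cv2.COLOR_RGB2HSV); m=cv2.inRange(hsv,np.array(lo),np.array(hi))
    x0,y0,x1,y1=box; k=np.zeros_like(m);k[y0:y1,x0:x1]=m[y0:y1,x0:x1]
    n,l,st,ce=cv2.connectedComponentsWithStats(k)
    if n<2: return None
    i=1+st[1:,4].argmax(); m=(l==i).astype(np.uint8); 
    return m,ce[i],st[i],cv2.minAreaRect(np.argwhere(m)[:,::-1].astype(np.float32))
E
python3 - <<'E'
from h import *
T=dict(np.load("pics/top0.npz"));S=dict(np.load("pics/scene0.npz"))
f=lambda n,z,*a:[print(n,k,a2 and (np.round(a2[1],1),a2[2],np.round(a2[3][1],1),round(a2[3][2],1),np.round(onz(c,*a2[1],z),1))) or a2 for k,c,a2 in a]
ht=mask(T,(5,120,90),(17,255,255),(295,135,335,155)); hs=mask(S,(5,120,90),(17,255,255),(315,220,355,245))
f("bar",160,("T",T,ht),("S",S,hs)); print(tri([(T,*ht[1]),(S,*hs[1])]))
rt=mask(T,(15,120,80),(32,255,255),(285,185,305,210)); rs=mask(S,(15,120,80),(32,255,255),(320,198,340,215))
f("rider",37,("T",T,rt),("S",S,rs)); print(tri([(T,*rt[1]),(S,*rs[1])]))
gt=mask(T,(0,0,0),(180,255,42),(300,180,325,195)); gs=mask(S,(0,0,0),(180,255,42),(303,205,328,228))
f("grip",95,("T",T,gt),("S",S,gs))
mt=mask(T,(5,80,80),(20,255,255),(210,190,262,240)); ms=mask(S,(5,80,80),(20,255,255),(350,155,402,200))
f("mat",6,("T",T,mt),("S",S,ms))
# bar ends
for c,h in((T,ht),(S,hs)):
    b=cv2.boxPoints(h[3]); print(np.round(b,1)); 
for u,v in [(143,50),(270,58),(115,402),(258,412)]: print("jigcorner",np.round(onz(T,265+u/4,120+v/4,16),1))
E
```

```text
bar T (array([313.6, 144.7]), array([302, 143,  23,   4,  79], dtype=int32), array([ 3., 22.]), 90.0, array([628.8,  34. , 160. ]))
bar S (array([332.9, 231.6]), array([322, 226,  23,  12,  85], dtype=int32), array([ 3.6, 23.8]), 66.4, array([626.1,  36.8, 160. ]))
(array([627.90932403,  34.83563282, 164.38269315]), [array([-0.3, -0.1]), array([-0.3,  0. ])])
rider T (array([295.3, 196.9]), array([293, 195,   5,   5,  18], dtype=int32), array([4.2, 3.5]), 45.0, array([488. ,  94.1,  37. ]))
rider S (array([328.9, 206.2]), array([327, 204,   5,   5,  17], dtype=int32), array([3.5, 4.1]), 71.6, array([482.4,  95.5,  37. ]))
(array([486.84657714,  93.4931424 ,  44.91389198]), [array([0.1, 0. ]), array([ 0.1, -0. ])])
grip T (array([311.9, 188.7]), array([304, 185,  16,   8, 101], dtype=int32), array([ 7., 15.]), 90.0, array([505.6,  39.5,  95. ]))
grip S (array([315.8, 214.9]), array([303, 205,  25,  20, 275], dtype=int32), array([17.2, 25. ]), 76.0, array([525.3,  32.3,  95. ]))
mat T (array([235.8, 214.6]), array([ 217,  197,   38,   37, 1091], dtype=int32), array([36., 37.]), 90.0, array([433.6, 291. ,   6. ]))
mat S (array([376.3, 178.8]), array([358, 164,  38,  31, 910], dtype=int32), array([30., 37.]), 90.0, array([435.2, 290.2,   6. ]))
[[302. 143.]
 [324. 143.]
 [324. 146.]
 [302. 146.]]
[[321.4 234.7]
 [343.2 225.2]
 [344.6 228.4]
 [322.8 237.9]]
jigcorner [710.1  78.1  16. ]
jigcorner [703.2 -29.1  16. ]
jigcorner [413.1  99.7  16. ]
jigcorner [404.6 -17.1  16. ]
```

```bash
cat >> h.py <<'E'
def plan(target, yaw_z=None, s=None):
    """shift in current tool axes to target TCP; turn needed (rotvec, tool axes) so tool z is along heading yaw_z (mod pi), y down"""
    from rig import sense
    s=s or sense(); q=s["ee_rot"]; R=Ro.from_quat(np.r_[q[1:],q[0]])
    M=R.as_matrix(); 
    print("pos",np.round(s["eef_pos"],1),"axes cols x,y,z:",np.round(M,3).tolist(),"t",round(s["time_s"],2),"F",np.round(s["force"],1),"gw",round(s["grip_width"],3),"q",np.round(s["joints"],2))
    out=None
    if yaw_z is not None:
        for k in (0,np.pi):
            y=yaw_z+k; z=np.array([np.cos(y),np.sin(y),0]); yy=np.array([0,0,-1.]); x=np.cross(yy,z)
            G=np.stack([x,yy,z],1); rv=Ro.from_matrix(M.T@G).as_rotvec()
            print("turn",np.round(rv,3),"then shift in final axes",np.round(G.T@(np.array(target)-s["eef_pos"]),1))
    print("shift in current axes",np.round(M.T@(np.array(target)-s["eef_pos"]),1))
E
python3 -c "
from h import *
plan([628,35,250],0.0)"
```

```text
pos [ 117.5 -511.5  230.8] axes cols x,y,z: [[-0.975, -0.0, 0.224], [-0.224, 0.001, -0.975], [-0.0, -1.0, -0.001]] t 0.1 F [0.8 0.4 0.3] gw 1.0 q [-1.57  0.31  1.5  -0.    1.33 -0.22]
turn [ 1.000e-03 -1.345e+00 -1.000e-03] then shift in final axes [-546.5  -19.2  510.5]
turn [1.000e-03 1.797e+00 1.000e-03] then shift in final axes [ 546.5  -19.2 -510.5]
shift in current axes [-619.9  -18.6 -418.3]
```

```bash
python3 -m handwheel '[{"tx":-34,"ty":-1,"tz":-23},{"tx":-34,"ty":-1,"tz":-23},{"tx":-34,"ty":-1,"tz":-23},{"tx":-34,"ty":-1,"tz":-23},{"tx":-34,"ty":-1,"tz":-23},{"tx":-34,"ty":-1,"tz":-23},{"tx":-34,"ty":-1,"tz":-23},{"tx":-34,"ty":-1,"tz":-23},{"tx":-34,"ty":-1,"tz":-23},{"tx":-34,"ty":-1,"tz":-23}]'
python3 -m handwheel '[{"wy":-0.12},{"wy":-0.12},{"wy":-0.12},{"wy":-0.12},{"wy":-0.12},{"wy":-0.12},{"wy":-0.12},{"wy":-0.12},{"wy":-0.12},{"wy":-0.12}]'
python3 -c "
from h import *
plan([628,35,250],0.0)"
```

```text
pos [ 117.5 -511.5  230.8] axes cols x,y,z: [[-0.975, -0.0, 0.224], [-0.224, 0.001, -0.975], [-0.0, -1.0, -0.001]] t 0.1 F [0.8 0.4 0.3] gw 1.0 q [-1.57  0.31  1.5  -0.    1.33 -0.22]
turn [ 1.000e-03 -1.345e+00 -1.000e-03] then shift in final axes [-546.5  -19.2  510.5]
turn [1.000e-03 1.797e+00 1.000e-03] then shift in final axes [ 546.5  -19.2 -510.5]
shift in current axes [-619.9  -18.6 -418.3]invalid input
invalid input
```

```bash
python3 -m handwheel '[{"grip":85,"tx":-34,"ty":-1,"tz":-23,"wx":0,"wy":0,"wz":0}]'
```

```text
time_s: 0.18
eef_pos: [142.8, -484.0, 231.2]
ee_rot: [0.078, -0.078, 0.703, -0.703]
force: [1.1, -0.4, -0.1]
grip_width: 0.995
```

All seven keys are required.

```bash
python3 -m handwheel '[{"grip":85,"tx":-34,"ty":-1,"tz":-23,"wx":0,"wy":0,"wz":0},{"grip":85,"tx":-34,"ty":-1,"tz":-23,"wx":0,"wy":0,"wz":0},{"grip":85,"tx":-34,"ty":-1,"tz":-23,"wx":0,"wy":0,"wz":0},{"grip":85,"tx":-34,"ty":-1,"tz":-23,"wx":0,"wy":0,"wz":0},{"grip":85,"tx":-34,"ty":-1,"tz":-23,"wx":0,"wy":0,"wz":0},{"grip":85,"tx":-34,"ty":-1,"tz":-23,"wx":0,"wy":0,"wz":0},{"grip":85,"tx":-34,"ty":-1,"tz":-23,"wx":0,"wy":0,"wz":0},{"grip":85,"tx":-34,"ty":-1,"tz":-23,"wx":0,"wy":0,"wz":0},{"grip":85,"tx":-34,"ty":-1,"tz":-23,"wx":0,"wy":0,"wz":0},{"grip":85,"tx":-34,"ty":-1,"tz":-23,"wx":0,"wy":0,"wz":0}]'
python3 -m handwheel '[{"grip":85,"tx":0,"ty":0,"tz":0,"wx":0,"wy":-0.12,"wz":0},{"grip":85,"tx":0,"ty":0,"tz":0,"wx":0,"wy":-0.12,"wz":0},{"grip":85,"tx":0,"ty":0,"tz":0,"wx":0,"wy":-0.12,"wz":0},{"grip":85,"tx":0,"ty":0,"tz":0,"wx":0,"wy":-0.12,"wz":0},{"grip":85,"tx":0,"ty":0,"tz":0,"wx":0,"wy":-0.12,"wz":0},{"grip":85,"tx":0,"ty":0,"tz":0,"wx":0,"wy":-0.12,"wz":0},{"grip":85,"tx":0,"ty":0,"tz":0,"wx":0,"wy":-0.12,"wz":0},{"grip":85,"tx":0,"ty":0,"tz":0,"wx":0,"wy":-0.12,"wz":0},{"grip":85,"tx":0,"ty":0,"tz":0,"wx":0,"wy":-0.12,"wz":0},{"grip":85,"tx":0,"ty":0,"tz":0,"wx":0,"wy":-0.12,"wz":0}]'
python3 -c "
from h import *
plan([628,35,250],0.0)"
```

```text
time_s: 1.02
eef_pos: [426.4, -179.5, 242.3]
ee_rot: [0.08, -0.08, 0.703, -0.703]
force: [0.3, -0.8, 0.2]
grip_width: 0.998
time_s: 1.85
eef_pos: [425.3, -181.3, 242.0]
ee_rot: [0.464, -0.464, 0.534, -0.533]
force: [0.7, 0.4, -0.3]
grip_width: 0.995
pos [ 425.3 -181.3  242. ] axes cols x,y,z: [[-0.139, -0.001, 0.99], [-0.99, 0.0, -0.139], [-0.0, -1.0, -0.001]] t 1.85 F [ 0.7  0.4 -0.3] gw 0.995 q [-0.66  0.17  1.66 -0.    1.32 -0.52]
turn [ 0.001 -0.139 -0.   ] then shift in final axes [-216.3   -8.   202.7]
turn [1.000e-03 3.003e+00 1.000e-03] then shift in final axes [ 216.3   -8.  -202.7]
shift in current axes [-242.3   -8.   170.8]
```

```bash
python3 -m handwheel '[{"grip":85,"tx":0,"ty":0,"tz":0,"wx":0,"wy":-0.07,"wz":0},{"grip":85,"tx":0,"ty":0,"tz":0,"wx":0,"wy":-0.07,"wz":0},{"grip":85,"tx":-27,"ty":-1,"tz":25,"wx":0,"wy":0,"wz":0},{"grip":85,"tx":-27,"ty":-1,"tz":25,"wx":0,"wy":0,"wz":0},{"grip":85,"tx":-27,"ty":-1,"tz":25,"wx":0,"wy":0,"wz":0},{"grip":85,"tx":-27,"ty":-1,"tz":25,"wx":0,"wy":0,"wz":0},{"grip":85,"tx":-27,"ty":-1,"tz":25,"wx":0,"wy":0,"wz":0},{"grip":85,"tx":-27,"ty":-1,"tz":25,"wx":0,"wy":0,"wz":0},{"grip":85,"tx":-27,"ty":-1,"tz":25,"wx":0,"wy":0,"wz":0},{"grip":85,"tx":-27,"ty":-1,"tz":25,"wx":0,"wy":0,"wz":0}]'
python3 -m handwheel '[{"grip":85,"tx":0,"ty":0,"tz":0,"wx":0,"wy":0,"wz":0},{"grip":85,"tx":0,"ty":0,"tz":0,"wx":0,"wy":0,"wz":0}]'
python3 - <<'E'
from h import *
plan([628,35,250],0.0)
from rig import eyes
c=eyes.capture("wrist"); cv2.imwrite("pics/w1.png",c["pixels"][:,:,::-1]); np.savez("pics/w1.npz",**c)
print(-c["R"].T@c["t"])
E
```

```text
time_s: 2.68
eef_pos: [627.3, 35.3, 249.9]
ee_rot: [0.499, -0.499, 0.501, -0.501]
force: [-0.9, -1.7, 0.2]
grip_width: 0.996
time_s: 2.85
eef_pos: [626.8, 34.9, 249.0]
ee_rot: [0.499, -0.5, 0.501, -0.5]
force: [-0.8, 0.0, -0.5]
grip_width: 0.997
pos [626.8  34.9 249. ] axes cols x,y,z: [[-0.003, -0.002, 1.0], [-1.0, 0.0, -0.003], [-0.0, -1.0, -0.002]] t 2.85 F [-0.8  0.  -0.5] gw 0.997 q [-0.13  0.54  1.12 -0.    1.48 -0.13]
turn [ 0.002 -0.003 -0.   ] then shift in final axes [-0.1 -1.   1.2]
turn [0.000e+00 3.139e+00 3.000e-03] then shift in final axes [ 0.1 -1.  -1.2]
shift in current axes [-0.1 -1.   1.2]
[628.53066878 114.85610247 391.28239977]
```

View pics/w1.png

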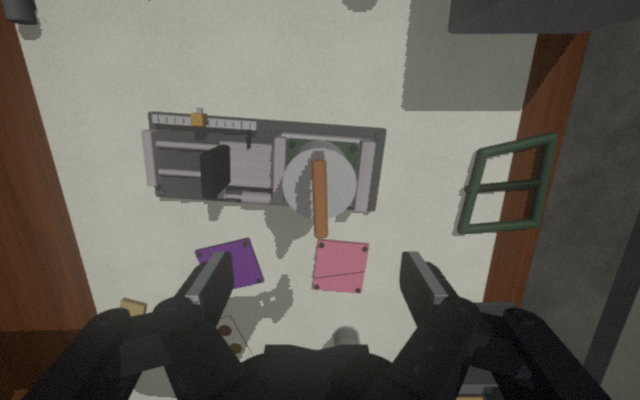

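The wrist view shows the bar from (319,158) to (321,238), the rider at (199,120), the pointer at (249,140) and the grip at (215,170). I'll measure these.

Run:
```python
from h import *
W=dict(np.load("pics/w1.npz"));T=dict(np.load("pics/top0.npz"));S=dict(np.load("pics/scene0.npz"))
h=mask(W,(5,100,60),(18,255,255),(300,145,340,250)); print("bar",h[1:])
m=h[0]
for z in(160,167):
    P=np.array([onz(W,u,v,z)[:2] for v,u in np.argwhere(m)]); 
    r=cv2.minAreaRect(P.astype(np.float32)); vx=cv2.fitLine(P.astype(np.float32),cv2.DIST_L2,0,.01,.01).ravel()
    print(z,"rect",r,"fit",vx,P[:,1].min(),P[:,1].max())
ht=mask(T,(5,120,90),(17,255,255),(295,135,335,155)); hs=mask(S,(5,120,90),(17,255,255),(315,220,355,245))
print("tri",tri([(T,*ht[1]),(S,*hs[1]),(W,*h[1])]))
rt=mask(T,(15,120,80),(32,255,255),(285,185,305,210)); rs=mask(S,(15,120,80),(32,255,255),(320,198,340,215)); rw=mask(W,(12,110,70),(32,255,255),(185,105,215,135))
print("rider",rw[1:],onz(W,*rw[1],46),tri([(T,*rt[1]),(S,*rs[1]),(W,*rw[1])]))
o=cv2.resize(W["pixels"][95:225,135:395,::-1],None,fx=3,fy=3,interpolation=cv2.INTER_CUBIC); cv2.imwrite("pics/w1c.png",o)
```

```text
bar (array([319.48512821, 197.76615385]), array([312, 160,  15,  78, 975], dtype=int32), ((319.1859436035156, 198.49569702148438), (77.1651840209961, 13.275480270385742), 88.66777801513672))
160 rect ((630.6664428710938, 36.43232345581055), (10.803661346435547, 68.10540008544922), 1.7305433750152588) fit [ 3.0833796e-02 -9.9952453e-01  6.3074390e+02  3.8047958e+01] 2.46023218008159 70.39257858132123
167 rect ((630.6018676757812, 38.805904388427734), (10.47666072845459, 66.04412841796875), 1.7305573225021362) fit [ 3.0833796e-02 -9.9952453e-01  6.3067694e+02  4.0372635e+01] 5.862008937764486 71.73831291954015
tri (array([628.74282143,  36.33193743, 161.14218247]), [array([-0.8, -0.1]), array([0.3, 0.7]), array([-2.4,  2.9])])
rider (array([196.79259259, 119.20740741]), array([191, 114,  12,  12, 135], dtype=int32), ((196.5, 119.5), (11.0, 11.0), 90.0)) [491.02088479  95.97226494  46.        ] (array([487.33388857,  94.48689834,  41.91809513]), [array([-0.2, -0. ]), array([0.4, 0.5]), array([-1.6,  1.1])])
```

View pics/w1c.png

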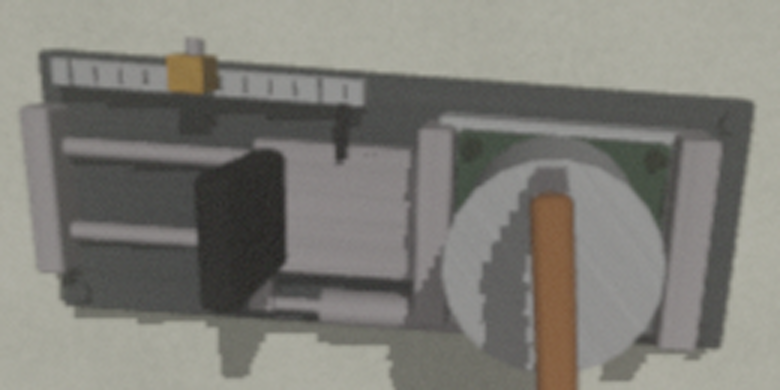

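```bash
python3 -m handwheel '[{"grip":85,"tx":-1,"ty":0,"tz":2.5,"wx":0,"wy":-0.03,"wz":0},{"grip":60,"tx":0,"ty":25,"tz":0,"wx":0,"wy":0,"wz":0},{"grip":60,"tx":0,"ty":25,"tz":0,"wx":0,"wy":0,"wz":0},{"grip":60,"tx":0,"ty":25,"tz":0,"wx":0,"wy":0,"wz":0},{"grip":60,"tx":0,"ty":20,"tz":0,"wx":0,"wy":0,"wz":0},{"grip":60,"tx":0,"ty":12,"tz":0,"wx":0,"wy":0,"wz":0},{"grip":60,"tx":0,"ty":0,"tz":0,"wx":0,"wy":0,"wz":0},{"grip":60,"tx":0,"ty":0,"tz":0,"wx":0,"wy":0,"wz":0}]' 60
python3 - <<'E'
from h import *
plan([629.5,36,142],0.03)
from rig import eyes
for n in ("wrist","scene"):
    c=eyes.capture(n); np.savez(f"pics/{n}2.npz",**c)
    p=c["pixels"][:,:,::-1]
    if n=="scene": p=cv2.resize(p[170:300,250:400],None,fx=5,fy=4.6)[:600,:750]
    cv2.imwrite(f"pics/{n}2.png",p)
E
```

```text
time_s: 3.57
eef_pos: [628.6, 33.7, 143.7]
ee_rot: [-0.506, 0.506, -0.494, 0.494]
force: [0.2, -0.2, -0.1]
grip_width: 0.707
pos [628.6  33.7 143.7] axes cols x,y,z: [[0.024, -0.0, 1.0], [-1.0, -0.0, 0.024], [0.0, -1.0, -0.0]] t 3.57 F [ 0.2 -0.2 -0.1] gw 0.707 q [-0.13  0.61  1.27 -0.    1.25 -0.16]
turn [ 0.    -0.006  0.   ] then shift in final axes [-2.3  1.7  1. ]
turn [-0.000e+00  3.135e+00  1.000e-03] then shift in final axes [ 2.3  1.7 -1. ]
shift in current axes [-2.3  1.7  1. ]
```

View pics/wrist2.png

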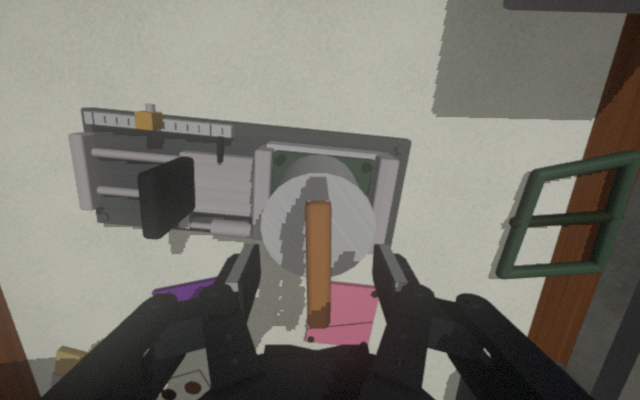

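View pics/scene2.png

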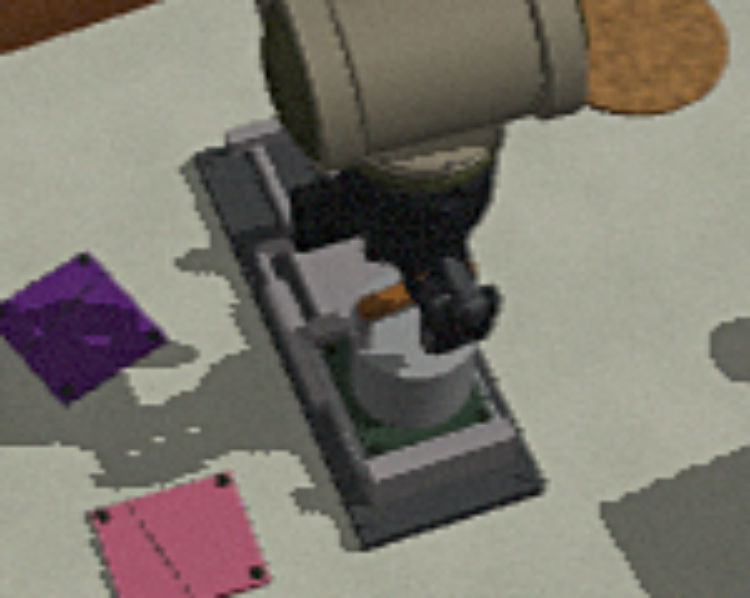

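The bar (318,265) lies between the fingers, almost centred, with free space on both sides. A small correction, then I'll close.

```bash
python3 -m handwheel '[{"grip":60,"tx":-2,"ty":2,"tz":1,"wx":0,"wy":0,"wz":0},{"grip":0,"tx":0,"ty":0,"tz":0,"wx":0,"wy":0,"wz":0},{"grip":0,"tx":0,"ty":0,"tz":0,"wx":0,"wy":0,"wz":0},{"grip":0,"tx":0,"ty":0,"tz":0,"wx":0,"wy":0,"wz":0},{"grip":0,"tx":0,"ty":0,"tz":0,"wx":0,"wy":0,"wz":0},{"grip":0,"tx":0,"ty":0,"tz":0,"wx":0,"wy":0,"wz":0},{"grip":0,"tx":0,"ty":0,"tz":0,"wx":0,"wy":0,"wz":0},{"grip":0,"tx":0,"ty":0,"tz":0,"wx":0,"wy":0,"wz":0}]' 60
python3 -m handwheel '[{"grip":0,"tx":0,"ty":-4,"tz":0,"wx":0,"wy":0,"wz":0},{"grip":0,"tx":0,"ty":-4,"tz":0,"wx":0,"wy":0,"wz":0},{"grip":0,"tx":0,"ty":0,"tz":0,"wx":0,"wy":0,"wz":0}]'
```

```text
time_s: 4.33
eef_pos: [629.9, 36.7, 141.6]
ee_rot: [0.506, -0.506, 0.494, -0.494]
force: [-3.0, 0.1, 3.2]
grip_width: 0.129
time_s: 4.58
eef_pos: [630.0, 36.6, 149.6]
ee_rot: [0.506, -0.506, 0.494, -0.494]
force: [0.0, 0.1, -5.2]
grip_width: 0.126
```

The grip is secure, with about 5 N of weight. Next I'll lift and look.

```bash
python3 -m handwheel '[{"grip":0,"tx":0,"ty":-8,"tz":0,"wx":0,"wy":0,"wz":0},{"grip":0,"tx":0,"ty":-15,"tz":0,"wx":0,"wy":0,"wz":0},{"grip":0,"tx":0,"ty":-20,"tz":0,"wx":0,"wy":0,"wz":0},{"grip":0,"tx":0,"ty":-20,"tz":0,"wx":0,"wy":0,"wz":0},{"grip":0,"tx":0,"ty":-15,"tz":0,"wx":0,"wy":0,"wz":0},{"grip":0,"tx":0,"ty":-8,"tz":0,"wx":0,"wy":0,"wz":0},{"grip":0,"tx":0,"ty":0,"tz":0,"wx":0,"wy":0,"wz":0}]'
python3 - <<'E'
from h import *
T=dict(np.load("pics/top0.npz"));S=dict(np.load("pics/scene0.npz"))
# mat circle centre via ellipse fit
P=[]
for c,b in((T,(210,190,262,240)),(S,(350,155,402,200))):
    m=mask(c,(5,80,80),(20,255,255),b)[0]
    k=max(cv2.findContours(m,cv2.RETR_EXTERNAL,cv2.CHAIN_APPROX_NONE)[0],key=cv2.contourArea)
    e=cv2.fitEllipse(k); p=np.array([onz(c,*q[0],6)[:2] for q in k]); cc=cv2.minEnclosingCircle(p.astype(np.float32))
    print(e[0],onz(c,*e[0],6),cc)
plan([434.4,290.6,240],0.03)
from rig import eyes
c=eyes.capture("wrist"); cv2.imwrite("pics/w3.png",c["pixels"][:,:,::-1])
E
```

```text
time_s: 5.17
eef_pos: [630.4, 36.6, 237.2]
ee_rot: [0.507, -0.506, 0.493, -0.495]
force: [0.2, 0.0, -5.6]
grip_width: 0.126
(235.79371643066406, 214.63609313964844) [433.56627232 290.95113795   6.        ] ((434.1862487792969, 291.0899658203125), 61.6295280456543)
(376.3620910644531, 178.7340545654297) [435.13460704 290.23624308   6.        ] ((433.87774658203125, 290.63043212890625), 61.97570037841797)
pos [630.4  36.6 237.2] axes cols x,y,z: [[0.025, 0.003, 1.0], [-1.0, -0.0, 0.025], [0.0, -1.0, 0.003]] t 5.17 F [ 0.2  0.  -5.6] gw 0.126 q [-0.13  0.55  1.13  0.    1.46 -0.15]
turn [-0.003 -0.005  0.   ] then shift in final axes [-259.8   -2.8 -188.3]
turn [-1.000e-03  3.137e+00 -5.000e-03] then shift in final axes [259.8  -2.8 188.3]
shift in current axes [-258.8   -3.5 -189.6]
```

View pics/w3.png

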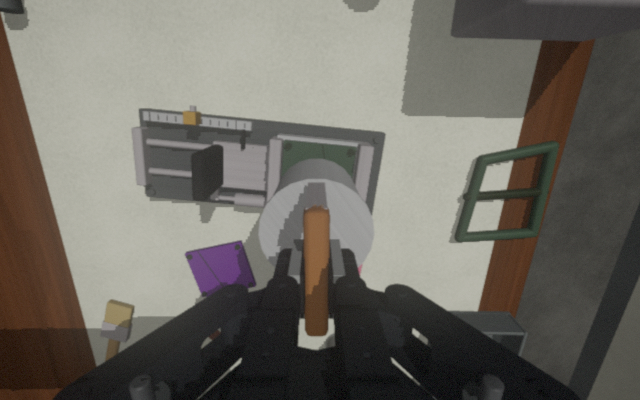

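The wrist view shows the can hanging upright with the bar at (316,270), and the plaque has stayed in the jig. Now I'll carry it to the mat.

```bash
python3 -m handwheel '[{"grip":0,"tx":-6,"ty":0,"tz":-4,"wx":0,"wy":0,"wz":0},{"grip":0,"tx":-12,"ty":0,"tz":-9,"wx":0,"wy":0,"wz":0},{"grip":0,"tx":-18,"ty":0,"tz":-13,"wx":0,"wy":0,"wz":0},{"grip":0,"tx":-18,"ty":0,"tz":-13,"wx":0,"wy":0,"wz":0},{"grip":0,"tx":-18,"ty":0,"tz":-13,"wx":0,"wy":0,"wz":0},{"grip":0,"tx":-18,"ty":0,"tz":-13,"wx":0,"wy":0,"wz":0},{"grip":0,"tx":-18,"ty":0,"tz":-13,"wx":0,"wy":0,"wz":0},{"grip":0,"tx":-18,"ty":0,"tz":-13,"wx":0,"wy":0,"wz":0},{"grip":0,"tx":-18,"ty":0,"tz":-13,"wx":0,"wy":0,"wz":0},{"grip":0,"tx":-18,"ty":0,"tz":-13,"wx":0,"wy":0,"wz":0}]'
python3 -m handwheel '[{"grip":0,"tx":-18,"ty":0,"tz":-13,"wx":0,"wy":0,"wz":0},{"grip":0,"tx":-18,"ty":0,"tz":-13,"wx":0,"wy":0,"wz":0},{"grip":0,"tx":-18,"ty":0,"tz":-13,"wx":0,"wy":0,"wz":0},{"grip":0,"tx":-18,"ty":0,"tz":-13,"wx":0,"wy":0,"wz":0},{"grip":0,"tx":-15,"ty":0,"tz":-12,"wx":0,"wy":0,"wz":0},{"grip":0,"tx":-7,"ty":0,"tz":-6,"wx":0,"wy":0,"wz":0},{"grip":0,"tx":0,"ty":0,"tz":0,"wx":0,"wy":0,"wz":0},{"grip":0,"tx":0,"ty":0,"tz":0,"wx":0,"wy":0,"wz":0}]'
python3 - <<'E'
from h import *
plan([434,290.6,240],0.03)
from rig import eyes
c=eyes.capture("wrist"); np.savez("pics/w4.npz",**c); a=c["pixels"][:,:,::-1]
cv2.imwrite("pics/w4.png",a)
E
```

```text
time_s: 6.05
eef_pos: [507.2, 196.7, 234.1]
ee_rot: [-0.506, 0.507, -0.494, 0.493]
force: [0.6, 0.3, -5.4]
grip_width: 0.127
time_s: 6.72
eef_pos: [436.5, 287.6, 234.9]
ee_rot: [-0.506, 0.507, -0.493, 0.494]
force: [0.4, 1.0, -6.1]
grip_width: 0.131
pos [436.5 287.6 234.9] axes cols x,y,z: [[0.026, -0.0, 1.0], [-1.0, -0.001, 0.026], [0.001, -1.0, -0.0]] t 6.72 F [ 0.4  1.  -6.1] gw 0.131 q [ 0.36  0.31  1.5  -0.    1.34  0.33]
turn [ 0.    -0.004  0.001] then shift in final axes [-3.  -5.1 -2.4]
turn [-1.000e-03  3.137e+00  1.000e-03] then shift in final axes [ 3.  -5.1  2.4]
shift in current axes [-3.  -5.1 -2.4]
```

View pics/w4.png

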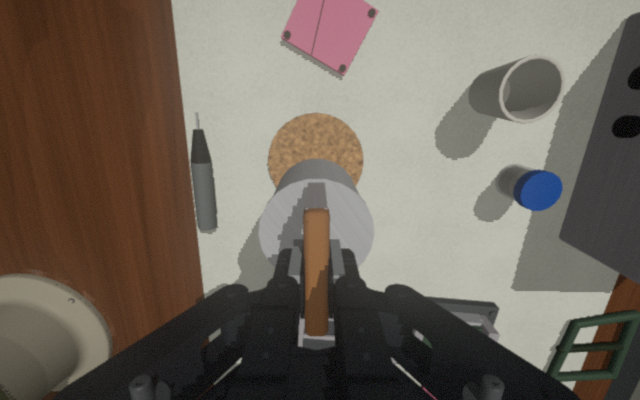

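The mat (315,157) is in line under the can. I'll lower it to just above the mat.

```bash
python3 -m handwheel '[{"grip":0,"tx":-3,"ty":8,"tz":-2.4,"wx":0,"wy":0,"wz":0},{"grip":0,"tx":0,"ty":18,"tz":0,"wx":0,"wy":0,"wz":0},{"grip":0,"tx":0,"ty":22,"tz":0,"wx":0,"wy":0,"wz":0},{"grip":0,"tx":0,"ty":22,"tz":0,"wx":0,"wy":0,"wz":0},{"grip":0,"tx":0,"ty":22,"tz":0,"wx":0,"wy":0,"wz":0},{"grip":0,"tx":0,"ty":18,"tz":0,"wx":0,"wy":0,"wz":0},{"grip":0,"tx":0,"ty":12,"tz":0,"wx":0,"wy":0,"wz":0},{"grip":0,"tx":0,"ty":3,"tz":0,"wx":0,"wy":0,"wz":0},{"grip":0,"tx":0,"ty":0,"tz":0,"wx":0,"wy":0,"wz":0},{"grip":0,"tx":0,"ty":0,"tz":0,"wx":0,"wy":0,"wz":0}]'
```

```text
time_s: 7.6
eef_pos: [434.6, 290.7, 110.7]
ee_rot: [0.506, -0.506, 0.494, -0.494]
force: [0.4, -0.4, -5.2]
grip_width: 0.13
```

```bash
python3 -m handwheel '[{"grip":0,"tx":0,"ty":2,"tz":0,"wx":0,"wy":0,"wz":0},{"grip":0,"tx":0,"ty":2,"tz":0,"wx":0,"wy":0,"wz":0},{"grip":0,"tx":0,"ty":1,"tz":0,"wx":0,"wy":0,"wz":0},{"grip":0,"tx":0,"ty":0,"tz":0,"wx":0,"wy":0,"wz":0}]'
python3 -m handwheel '[{"grip":0,"tx":0,"ty":1,"tz":0,"wx":0,"wy":0,"wz":0},{"grip":0,"tx":0,"ty":0,"tz":0,"wx":0,"wy":0,"wz":0}]'
python3 - <<'E'
from h import *
plan([434,290.6,240],0.03)
from rig import eyes
c=eyes.capture("top"); np.savez("pics/t5.npz",**c); s=eyes.capture("scene")
a=cv2.resize(c["pixels"][165:255,200:280,::-1],None,fx=5,fy=5); b=cv2.resize(s["pixels"][120:210,340:420,::-1],None,fx=5,fy=5)
cv2.imwrite("pics/c5.png",np.hstack([a,b]))
E
```

```text
time_s: 7.93
eef_pos: [434.1, 290.8, 105.3]
ee_rot: [0.506, -0.506, 0.494, -0.494]
force: [0.0, 0.6, -5.3]
grip_width: 0.125
time_s: 8.1
eef_pos: [434.1, 290.8, 104.3]
ee_rot: [-0.506, 0.506, -0.494, 0.494]
force: [0.4, 0.0, -5.0]
grip_width: 0.129
pos [434.1 290.8 104.3] axes cols x,y,z: [[0.025, -0.0, 1.0], [-1.0, -0.0, 0.025], [0.0, -1.0, -0.0]] t 8.1 F [ 0.4  0.  -5. ] gw 0.129 q [0.37 0.44 1.67 0.   1.03 0.34]
turn [ 0.    -0.005  0.   ] then shift in final axes [ 2.000e-01 -1.357e+02 -1.000e-01]
turn [-0.     3.137  0.   ] then shift in final axes [-2.000e-01 -1.357e+02  1.000e-01]
shift in current axes [ 2.000e-01 -1.357e+02 -1.000e-01]
```

View pics/c5.png

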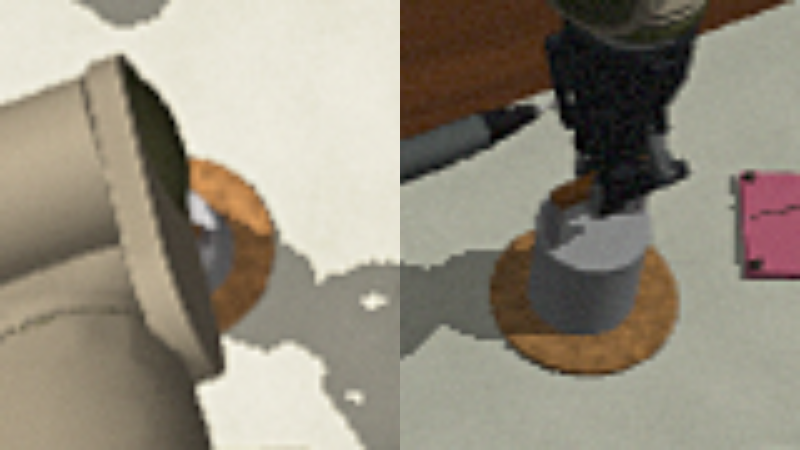

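The can (585,260) sits well inside the mat. I'll lower it until contact shows in the force.

```bash
python3 -m handwheel '[{"grip":0,"tx":0,"ty":0.7,"tz":0,"wx":0,"wy":0,"wz":0},{"grip":0,"tx":0,"ty":0,"tz":0,"wx":0,"wy":0,"wz":0}]'
python3 -m handwheel '[{"grip":0,"tx":0,"ty":0.7,"tz":0,"wx":0,"wy":0,"wz":0},{"grip":0,"tx":0,"ty":0,"tz":0,"wx":0,"wy":0,"wz":0}]'
```

```text
time_s: 8.37
eef_pos: [434.2, 290.8, 103.6]
ee_rot: [0.506, -0.506, 0.494, -0.494]
force: [0.5, 0.2, -4.7]
grip_width: 0.125
time_s: 8.53
eef_pos: [434.3, 290.9, 103.6]
ee_rot: [0.506, -0.506, 0.494, -0.494]
force: [-2.2, -0.7, 3.6]
grip_width: 0.122
```

Contact made: the force changed sign and now supports the can. Opening.

```bash
python3 -m handwheel '[{"grip":18,"tx":0,"ty":0,"tz":0,"wx":0,"wy":0,"wz":0},{"grip":26,"tx":0,"ty":0,"tz":0,"wx":0,"wy":0,"wz":0},{"grip":40,"tx":0,"ty":0,"tz":0,"wx":0,"wy":0,"wz":0},{"grip":55,"tx":0,"ty":0,"tz":0,"wx":0,"wy":0,"wz":0},{"grip":55,"tx":0,"ty":0,"tz":0,"wx":0,"wy":0,"wz":0},{"grip":55,"tx":0,"ty":0,"tz":0,"wx":0,"wy":0,"wz":0}]'
python3 -m handwheel '[{"grip":55,"tx":0,"ty":-8,"tz":0,"wx":0,"wy":0,"wz":0},{"grip":55,"tx":0,"ty":-15,"tz":0,"wx":0,"wy":0,"wz":0},{"grip":55,"tx":0,"ty":-25,"tz":0,"wx":0,"wy":0,"wz":0},{"grip":55,"tx":0,"ty":-25,"tz":0,"wx":0,"wy":0,"wz":0},{"grip":55,"tx":0,"ty":-25,"tz":0,"wx":0,"wy":0,"wz":0},{"grip":55,"tx":0,"ty":-25,"tz":0,"wx":0,"wy":0,"wz":0}]'
python3 - <<'E'
from h import *
plan([507.8,35.7,210],-0.056)
E
```

```text
time_s: 9.03
eef_pos: [434.2, 290.9, 102.9]
ee_rot: [0.506, -0.506, 0.494, -0.494]
force: [-0.1, -0.6, -0.5]
grip_width: 0.645
time_s: 9.53
eef_pos: [433.9, 290.8, 227.8]
ee_rot: [0.506, -0.506, 0.494, -0.494]
force: [0.8, -0.9, -0.4]
grip_width: 0.644
pos [433.9 290.8 227.8] axes cols x,y,z: [[0.025, 0.001, 1.0], [-1.0, 0.0, 0.025], [-0.0, -1.0, 0.001]] t 9.53 F [ 0.8 -0.9 -0.4] gw 0.644 q [0.37 0.31 1.51 0.   1.32 0.34]
turn [-0.001  0.081 -0.   ] then shift in final axes [250.5  17.8  88. ]
turn [-0.000e+00 -3.061e+00  1.000e-03] then shift in final axes [-250.5   17.8  -88. ]
shift in current axes [256.8  17.8  67.5]
```

```bash
python3 -m handwheel '[{"grip":55,"tx":0,"ty":0,"tz":0,"wx":0,"wy":0.08,"wz":0},{"grip":55,"tx":36,"ty":1,"tz":12.5,"wx":0,"wy":0,"wz":0},{"grip":55,"tx":36,"ty":1,"tz":12.5,"wx":0,"wy":0,"wz":0},{"grip":55,"tx":36,"ty":1,"tz":12.5,"wx":0,"wy":0,"wz":0},{"grip":55,"tx":36,"ty":1,"tz":12.5,"wx":0,"wy":0,"wz":0},{"grip":55,"tx":36,"ty":1,"tz":12.5,"wx":0,"wy":0,"wz":0},{"grip":55,"tx":36,"ty":1,"tz":12.5,"wx":0,"wy":0,"wz":0},{"grip":55,"tx":36,"ty":1,"tz":12.5,"wx":0,"wy":0,"wz":0},{"grip":55,"tx":0,"ty":0,"tz":0,"wx":0,"wy":0,"wz":0},{"grip":55,"tx":0,"ty":0,"tz":0,"wx":0,"wy":0,"wz":0}]'
python3 - <<'E'
from h import *
plan([507.8,35.7,210],-0.056)
from rig import eyes
for n in ("wrist","top","scene"):
    c=eyes.capture(n); np.savez(f"pics/{n}6.npz",**c); cv2.imwrite(f"pics/{n}6.png",c["pixels"][:,:,::-1])
E
```

```text
time_s: 10.37
eef_pos: [507.9, 32.9, 219.2]
ee_rot: [-0.485, 0.485, -0.514, 0.514]
force: [0.2, 0.4, -0.2]
grip_width: 0.643
pos [507.9  32.9 219.2] axes cols x,y,z: [[-0.058, 0.0, 0.998], [-0.998, 0.0, -0.058], [-0.0, -1.0, 0.0]] t 10.37 F [ 0.2  0.4 -0.2] gw 0.643 q [-0.17  0.29  1.56  0.    1.29 -0.11]
turn [-0.    -0.002 -0.   ] then shift in final axes [-2.8  9.2 -0.2]
turn [ 0.     3.139 -0.   ] then shift in final axes [2.8 9.2 0.2]
shift in current axes [-2.8  9.2 -0.2]
```

View pics/wrist6.png

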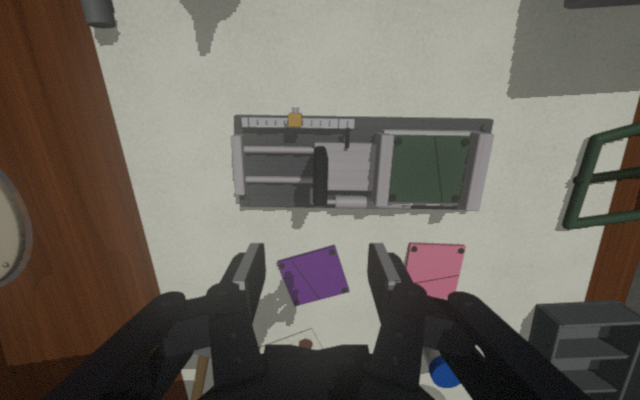

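View pics/scene6.png

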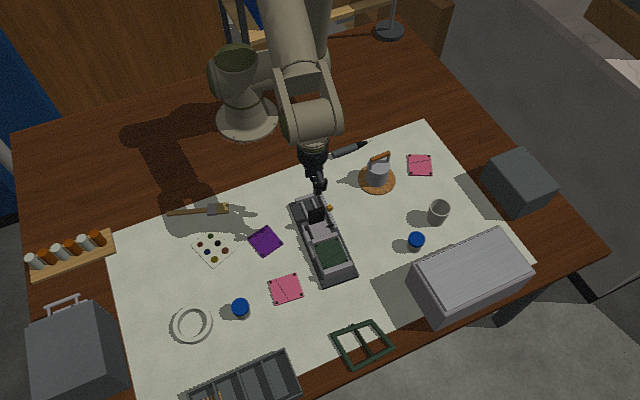

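The can stands upright on the mat (377,178 in the scene view), and the plaque lies in the jig. Next, an enlarged crop for the grip, pointer and rider.

Run:
```python
from h import *
W=dict(np.load("pics/wrist6.npz"))
cv2.imwrite("pics/w6c.png",cv2.resize(W["pixels"][100:220,225:385,::-1],None,fx=5,fy=5,interpolation=cv2.INTER_CUBIC))
```

```text
(no output)
```

View pics/w6c.png

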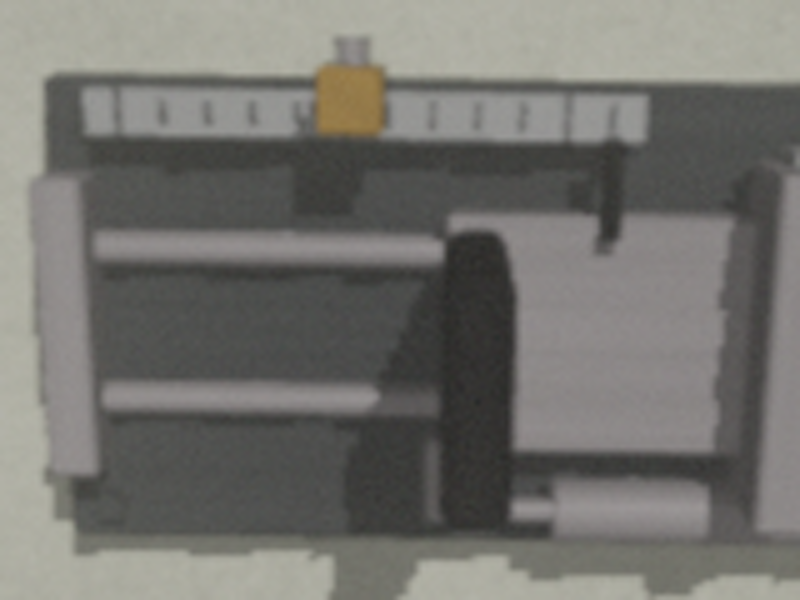

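Run:
```python
from h import *
W=dict(np.load("pics/wrist6.npz"))
P=lambda u,v,z:onz(W,225+u/5,100+v/5,z)[:2]
a,b=P(83,111,28),P(648,119,28); d=(b-a); L=np.linalg.norm(d); d/=L; print("rail",a,b,L,"yaw",np.arctan2(d[1],d[0]))
n=np.array([-d[1],d[0]])
jx=lambda p:(p-a)@d*126/L-138
print("origin est",(a+b)/2+75*d-49*n)
for nm,u,v,z in(("ptr",612,148,34),("ridL",317,100,46),("ridR",384,100,46),("gripL",445,380,98),("gripR",503,380,98),("gtop",474,232,98),("gbot",474,525,98)):
    p=P(u,v,z); print(nm,np.round(p,1),"jx",round(jx(p),1),"jy",round((p-a)@n+49,1))
```

```text
rail [429.92598123  95.79136418] [555.11057819  86.82889666] 125.5050163922573 yaw -0.0714720634651513
origin est [563.82765141  37.07938721]
ptr [546.4  81.6] jx -20.4 jy 43.1
ridL [483.7  96.1] jx -84.2 jy 53.2
ridR [497.7  95.3] jx -70.1 jy 53.3
gripL [508.   47.3] jx -56.3 jy 6.2
gripR [518.8  46.7] jx -45.5 jy 6.3
gtop [514.9  74.3] jx -51.4 jy 33.6
gbot [511.8  18.4] jx -50.4 jy -22.3
```

```bash
python3 -m handwheel '[{"grip":55,"tx":-5,"ty":25,"tz":0,"wx":0,"wy":0.006,"wz":0},{"grip":55,"tx":0,"ty":30,"tz":0,"wx":0,"wy":0,"wz":0},{"grip":55,"tx":0,"ty":30,"tz":0,"wx":0,"wy":0,"wz":0},{"grip":55,"tx":0,"ty":15,"tz":0,"wx":0,"wy":0,"wz":0},{"grip":55,"tx":0,"ty":0,"tz":0,"wx":0,"wy":0,"wz":0}]'
python3 - <<'E'
from h import *
plan([508,38,62],-0.064)
from rig import eyes
for n in ("wrist","scene"):
    c=eyes.capture(n); np.savez(f"pics/{n}7.npz",**c); p=c["pixels"][:,:,::-1]
    if n=="scene": p=cv2.resize(p[170:290,270:370],None,fx=5,fy=5)
    cv2.imwrite(f"pics/{n}7.png",p)
E
```

```text
time_s: 10.93
eef_pos: [506.0, 40.9, 116.1]
ee_rot: [0.484, -0.486, 0.516, -0.513]
force: [0.2, 0.6, -0.0]
grip_width: 0.641
pos [506.   40.9 116.1] axes cols x,y,z: [[-0.059, -0.006, 0.998], [-0.998, 0.001, -0.059], [-0.001, -1.0, -0.006]] t 10.93 F [ 0.2  0.6 -0. ] gw 0.641 q [-0.15  0.4   1.7   0.    1.05 -0.09]
turn [ 0.006  0.005 -0.001] then shift in final axes [ 2.7 54.1  2.2]
turn [-1.000e-03 -3.137e+00 -9.000e-03] then shift in final axes [-2.7 54.1 -2.2]
shift in current axes [ 2.8 54.1  2.5]
```

View pics/wrist7.png

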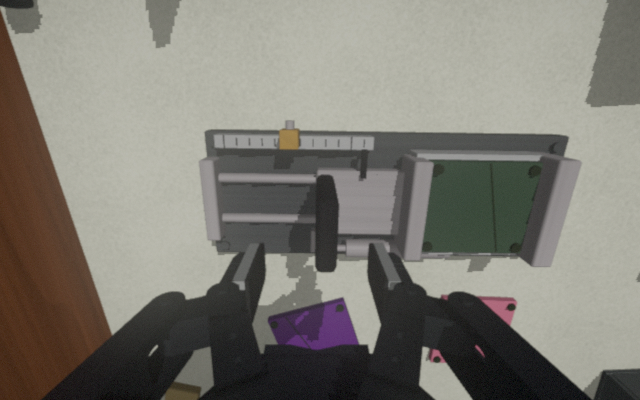

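View pics/scene7.png

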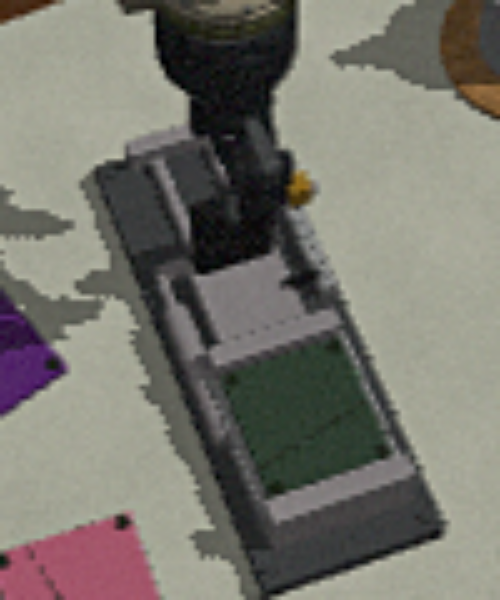

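The fingers straddle the grip (327,220 in the wrist view), and it lies slightly towards +x as I intended. I'll go down and close gently.

```bash
python3 -m handwheel '[{"grip":55,"tx":4,"ty":15,"tz":2,"wx":0.005,"wy":0.003,"wz":0},{"grip":55,"tx":0,"ty":20,"tz":0,"wx":0,"wy":0,"wz":0},{"grip":55,"tx":0,"ty":14,"tz":0,"wx":0,"wy":0,"wz":0},{"grip":55,"tx":0,"ty":5,"tz":0,"wx":0,"wy":0,"wz":0},{"grip":55,"tx":0,"ty":0,"tz":0,"wx":0,"wy":0,"wz":0},{"grip":55,"tx":0,"ty":0,"tz":0,"wx":0,"wy":0,"wz":0}]'
python3 - <<'E'
from h import *
plan([508,37,62],-0.064)
from rig import eyes
c=eyes.capture("wrist"); np.savez("pics/w8.npz",**c); cv2.imwrite("pics/w8.png",c["pixels"][:,:,::-1])
E
```

```text
time_s: 11.53
eef_pos: [510.6, 35.4, 66.3]
ee_rot: [-0.486, 0.482, -0.514, 0.518]
force: [0.1, 0.3, -0.2]
grip_width: 0.643
pos [510.6  35.4  66.3] axes cols x,y,z: [[-0.064, 0.007, 0.998], [-0.998, -0.001, -0.064], [0.0, -1.0, 0.007]] t 11.53 F [ 0.1  0.3 -0.2] gw 0.643 q [-0.16  0.48  1.74  0.    0.92 -0.1 ]
turn [-0.007  0.     0.   ] then shift in final axes [-1.4  4.3 -2.7]
turn [ 0.    -3.141  0.011] then shift in final axes [1.4 4.3 2.7]
shift in current axes [-1.4  4.3 -2.7]
```

View pics/w8.png

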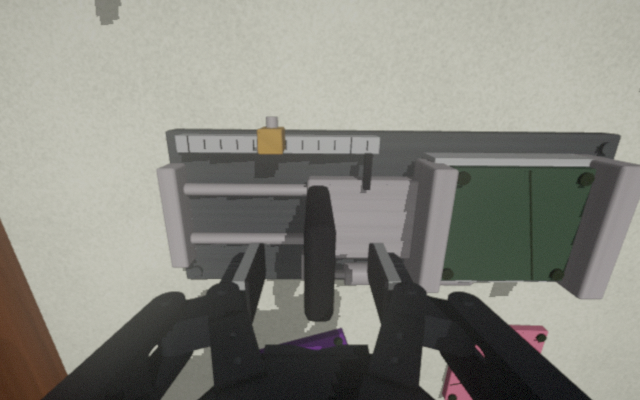

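```bash
python3 -m handwheel '[{"grip":55,"tx":0,"ty":4,"tz":-4,"wx":-0.006,"wy":0,"wz":0},{"grip":0,"tx":0,"ty":0,"tz":0,"wx":0,"wy":0,"wz":0},{"grip":0,"tx":0,"ty":0,"tz":0,"wx":0,"wy":0,"wz":0},{"grip":0,"tx":0,"ty":0,"tz":0,"wx":0,"wy":0,"wz":0},{"grip":0,"tx":0,"ty":0,"tz":0,"wx":0,"wy":0,"wz":0},{"grip":0,"tx":0,"ty":0,"tz":0,"wx":0,"wy":0,"wz":0},{"grip":0,"tx":0,"ty":0,"tz":0,"wx":0,"wy":0,"wz":0},{"grip":0,"tx":0,"ty":0,"tz":0,"wx":0,"wy":0,"wz":0}]' 60
python3 - <<'E'
from h import *
plan([508,37,62],-0.064)
from rig import eyes
c=eyes.capture("wrist"); np.savez("pics/w9.npz",**c); cv2.imwrite("pics/w9.png",c["pixels"][:,:,::-1])
E
```

```text
time_s: 12.25
eef_pos: [507.0, 35.5, 61.7]
ee_rot: [-0.484, 0.483, -0.515, 0.516]
force: [4.1, 1.8, 3.6]
grip_width: 0.155
pos [507.   35.5  61.7] axes cols x,y,z: [[-0.065, 0.002, 0.998], [-0.998, 0.0, -0.065], [-0.0, -1.0, 0.002]] t 12.25 F [4.1 1.8 3.6] gw 0.155 q [-0.16  0.48  1.75  0.    0.91 -0.1 ]
turn [-0.002 -0.001 -0.   ] then shift in final axes [-1.6 -0.3  0.9]
turn [ 0.000e+00  3.141e+00 -3.000e-03] then shift in final axes [ 1.6 -0.3 -0.9]
shift in current axes [-1.6 -0.3  0.9]
```

View pics/w9.png

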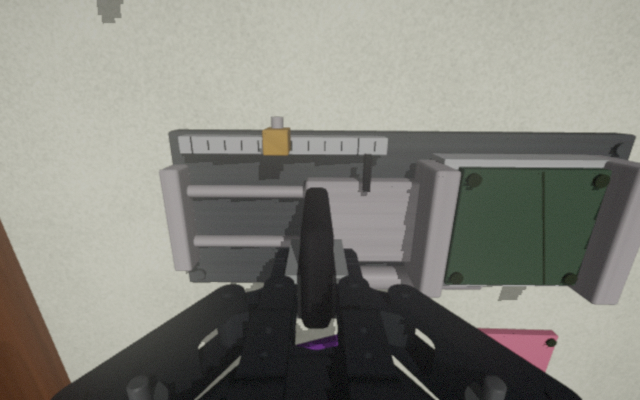

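Gripped. Pointer tip about (367,155), rider about (277,141). Next I'll compute the pull distance using the rail as the ruler.

Run:
```python
from h import *
W=dict(np.load("pics/w9.npz"))
o=cv2.resize(W["pixels"][110:205,170:400,::-1],None,fx=3.45,fy=3.45,interpolation=cv2.INTER_CUBIC)
cv2.imwrite("pics/w9c.png",o)
```

```text
(no output)
```

View pics/w9c.png

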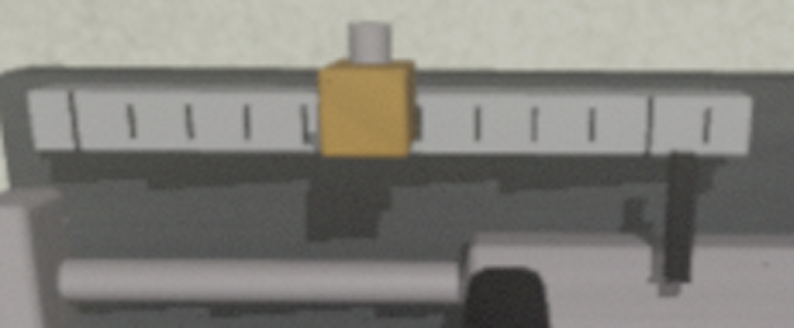

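Run:
```python
from h import *
W=dict(np.load("pics/w9.npz"))
print("cam",-W["R"].T@W["t"],"axis",W["R"][2])
k=3.45
P=lambda u,v,z:onz(W,170+u/k,110+v/k,z)[:2]
a,b=P(38,153,28),P(748,155,28); d=b-a; L=np.linalg.norm(d); d/=L; n=np.array([-d[1],d[0]]); print(L,np.arctan2(d[1],d[0]))
a2,b2=P(28,90,28),P(751,97,28); print("back edge",np.linalg.norm(b2-a2),(a2-a)@n,(a2-a)@d)
jx=lambda p:round((p-a)@d*126/L-138,1)
for nm,u,v,z in(("ptr",680,153,34),("rTL",319,64,46),("rTR",413,62,46),("rBL46",321,155,46),("rBR46",408,156,46),("rBL28",321,155,28),("rBR28",408,156,28)):
    p=P(u,v,z); print(nm,jx(p),round((p-a)@n+44,1))
```

```text
cam [513.15419755 115.26509637 203.94652674] axis [-0.01827879 -0.30952121 -0.95071684]
124.61257767459638 -0.06744242971753749
back edge 124.5373836836648 10.884071628728067 -0.19215818544278143
ptr -25.2 45.4
rTL -84.1 61.0
rTR -69.5 61.3
rBL46 -84.6 46.9
rBR46 -70.7 46.8
rBL28 -87.8 43.8
rBR28 -72.4 43.7
```

The pointer is at jig x ≈ -25.2 and the rider centre at ≈ -77.2, so I need to pull 52 mm along tool -z.

```bash
python3 -m handwheel '[{"grip":0,"tx":0,"ty":0,"tz":-3,"wx":0,"wy":0,"wz":0},{"grip":0,"tx":0,"ty":0,"tz":-5,"wx":0,"wy":0,"wz":0},{"grip":0,"tx":0,"ty":0,"tz":-5,"wx":0,"wy":0,"wz":0},{"grip":0,"tx":0,"ty":0,"tz":-5,"wx":0,"wy":0,"wz":0},{"grip":0,"tx":0,"ty":0,"tz":-5,"wx":0,"wy":0,"wz":0},{"grip":0,"tx":0,"ty":0,"tz":-5,"wx":0,"wy":0,"wz":0}]' 80
python3 -m handwheel '[{"grip":0,"tx":0,"ty":0,"tz":-6,"wx":0,"wy":0,"wz":0},{"grip":0,"tx":0,"ty":0,"tz":-6,"wx":0,"wy":0,"wz":0},{"grip":0,"tx":0,"ty":0,"tz":-6,"wx":0,"wy":0,"wz":0},{"grip":0,"tx":0,"ty":0,"tz":-4,"wx":0,"wy":0,"wz":0},{"grip":0,"tx":0,"ty":0,"tz":-2,"wx":0,"wy":0,"wz":0},{"grip":0,"tx":0,"ty":0,"tz":0,"wx":0,"wy":0,"wz":0},{"grip":0,"tx":0,"ty":0,"tz":0,"wx":0,"wy":0,"wz":0}]'
python3 - <<'E'
from h import *
plan([508,37,62],-0.064)
from rig import eyes
c=eyes.capture("wrist"); np.savez("pics/w10.npz",**c); cv2.imwrite("pics/w10.png",c["pixels"][:,:,::-1])
for n in("top","scene"):
    c=eyes.capture(n); np.savez(f"pics/{n}10.npz",**c); cv2.imwrite(f"pics/{n}10.png",c["pixels"][:,:,::-1])
E
```

```text
time_s: 12.8
eef_pos: [479.2, 37.5, 61.7]
ee_rot: [-0.484, 0.483, -0.515, 0.517]
force: [8.9, 3.5, 2.7]
grip_width: 0.152
time_s: 13.38
eef_pos: [455.6, 39.2, 61.7]
ee_rot: [-0.485, 0.482, -0.515, 0.517]
force: [9.1, 6.3, 1.2]
grip_width: 0.156
pos [455.6  39.2  61.7] axes cols x,y,z: [[-0.065, 0.004, 0.998], [-0.998, 0.001, -0.065], [-0.001, -1.0, 0.004]] t 13.38 F [9.1 6.3 1.2] gw 0.156 q [-0.17  0.39  1.9   0.    0.85 -0.11]
turn [-0.004 -0.001 -0.001] then shift in final axes [-1.2 -0.3 52.4]
turn [ 2.000e-03  3.141e+00 -6.000e-03] then shift in final axes [  1.2  -0.3 -52.4]
shift in current axes [-1.2 -0.1 52.4]
```

View pics/w10.png

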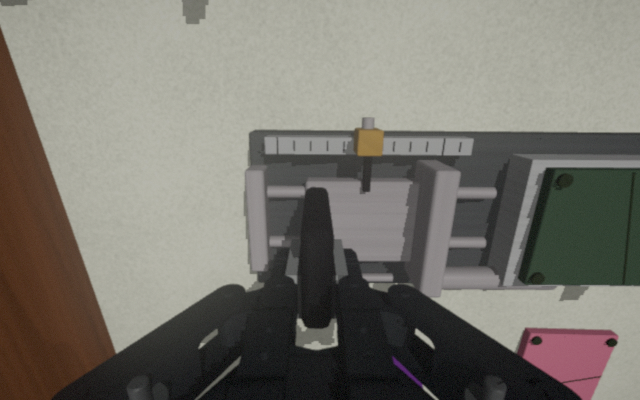

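View pics/scene10.png

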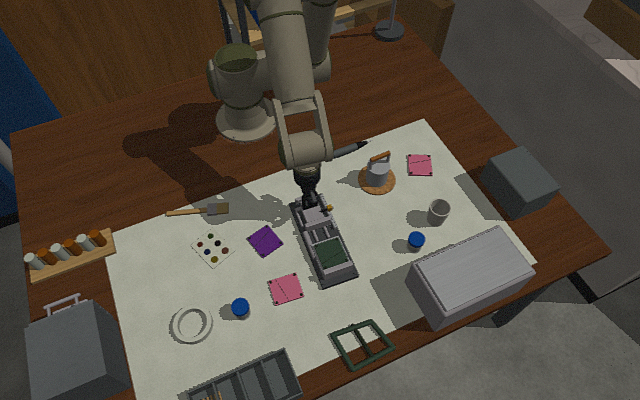

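The pointer (367,160) stands under the rider (369,142). I'll check it numerically.

Run:
```python
from h import *
W=dict(np.load("pics/w10.npz"))
o=cv2.resize(W["pixels"][110:205,250:480,::-1],None,fx=3.45,fy=3.45,interpolation=cv2.INTER_CUBIC)
cv2.imwrite("pics/w10c.png",o)
S=dict(np.load("pics/scene10.npz")); T=dict(np.load("pics/top10.npz"))
cv2.imwrite("pics/s10c.png",np.hstack([cv2.resize(S["pixels"][185:290,280:370,::-1],None,fx=4,fy=4,interpolation=cv2.INTER_CUBIC),cv2.resize(S["pixels"][140:245,345:435,::-1],None,fx=4,fy=4,interpolation=cv2.INTER_CUBIC)]))
```

```text
(no output)
```

View pics/w10c.png

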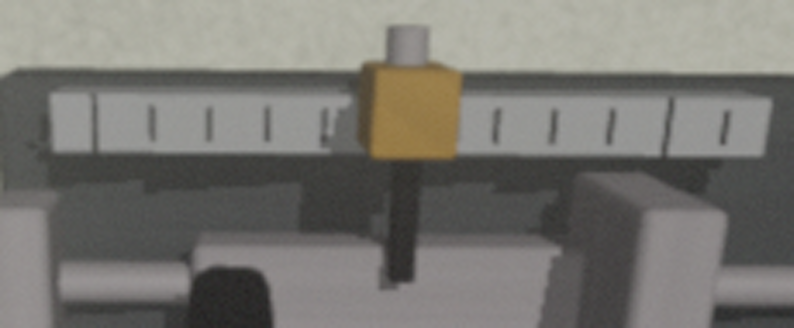

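View pics/s10c.png

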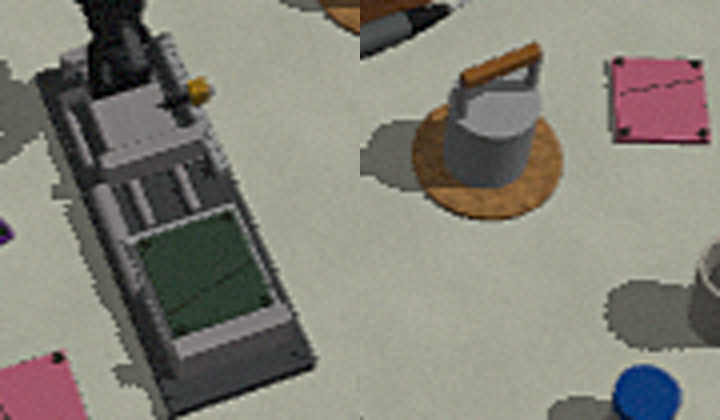

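Run:
```python
from h import *
W=dict(np.load("pics/w10.npz")); k=3.45
P=lambda u,v,z:onz(W,250+u/k,110+v/k,z)[:2]
a,b=P(52,154,28),P(768,157,28); d=b-a; L=np.linalg.norm(d); d/=L
jx=lambda p:round((p-a)@d*126/L-138,1)
for nm,u,v,z in(("ptr",405,162,34),("rTL",361,63,46),("rTR",462,68,46),("rBL46",370,158,46),("rBR46",456,158,46)): print(nm,jx(P(u,v,z)))
def pj(x,y,z,o=1):pass
```

```text
ptr -77.0
rTL -86.8
rTR -71.3
rBL46 -84.7
rBR46 -71.2
```

The pointer is within about 1 mm of the rider's centre (tolerance 7 mm). I'll make a 1 mm trim, ease the side force, then check that it holds.

```bash
python3 -m handwheel '[{"grip":0,"tx":-0.5,"ty":0,"tz":-1,"wx":0,"wy":0,"wz":0},{"grip":0,"tx":0,"ty":0,"tz":0,"wx":0,"wy":0,"wz":0},{"grip":0,"tx":0,"ty":0,"tz":0,"wx":0,"wy":0,"wz":0},{"grip":0,"tx":0,"ty":0,"tz":0,"wx":0,"wy":0,"wz":0},{"grip":0,"tx":0,"ty":0,"tz":0,"wx":0,"wy":0,"wz":0},{"grip":0,"tx":0,"ty":0,"tz":0,"wx":0,"wy":0,"wz":0}]'
python3 - <<'E'
from h import *
from rig import eyes
c=eyes.capture("wrist"); cv2.imwrite("pics/w11c.png",cv2.resize(c["pixels"][110:205,250:480,::-1],None,fx=3.45,fy=3.45,interpolation=cv2.INTER_CUBIC))
E
```

```text
time_s: 14.03
eef_pos: [454.9, 39.3, 61.7]
ee_rot: [-0.484, 0.483, -0.515, 0.517]
force: [9.1, 1.4, 0.7]
grip_width: 0.148
```

View pics/w11c.png

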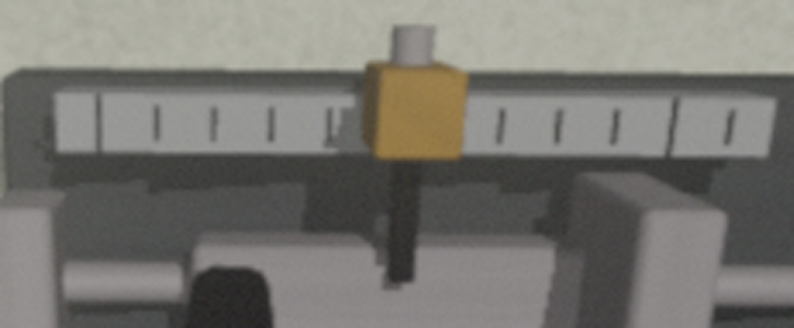

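The pointer (404,165) stands beside the rider (417,110), and the hold is steady. Handing in.

```bash
python3 -c "
from rig import ctrl
print(ctrl.finish_job())"
```

```text
the job is handed in; nothing more can be done
None
```

I moved the can to the mat and then pulled the jaw back to the rider. I handed the job in at about 14 s with the grip still held, and no verdict was reported.

- **Can:** I lifted it by its handle and lowered it onto the cork mat until the force showed contact. After I let go, the scene camera showed it upright and well inside the mat edge.
- **Jaw:** I gripped the upright grip, pulled it about 53 mm after a first few millimetres of pull while gripping, and held it at about 9 N. Before a last 1 mm trim, the pointer measured about 1 mm from the rider's centre, against the 7 mm allowed. After the trim I checked it by eye only, and the pointer still stood beside the rider.
- **Plaque and bystanders:** the plaque still lay on the jig's bed, and I saw nothing else moved in the last pictures.

**Disagreements:** the wrist camera and the two fixed cameras differed by about 3 mm in absolute position. I therefore took the pointer-to-rider distance within single wrist pictures. The rider's centre came out at jig x -77.2 to -78.4 mm between views, within the margin. The first two move calls were refused because rows need all seven keys; nothing moved.

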